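# Index the stencil table to its next station and lock it

## Robot

A 7-joint arm with a two-finger parallel gripper is mounted at the origin on the work surface. World frame = base frame: x ahead of the robot, y to its left, z up, the work surface at z = 0. Lengths are in m, angles in rad, forces in N, time in s.
With the tool pointing down it reaches from about 0.425 to 0.925 m from the base axis. Payload 6.8 kg.
Tool frame: the origin (TCP) lies at the very end of the fingers, on their centre line; the grasp point (between the pads) lies 19 mm behind it; z points along the fingers, y is the line along which they close (so a half turn about z gives the same grasp; the last joint's range is limited). The gripper opens to 88 mm and grips with 3 to 60 N. Pads are 20 mm wide; open, the fingers measure 115 mm over their backs; the gripper's body (75 mm by 178 mm) begins 61 mm behind the grasp point.
Start: joints at [1.133, 0.477, 0.022, 1.555, -0.011, 1.109, -0.083], TCP at [0.219, -0.639, 0.223] pointing down, gripper open.
Joint ranges: [-2.96, 2.96], [-0.34, 2.1], [-1.41, 1.46], [0.24, 2.44], [-1.37, 4.51], [0.17, 1.92], [-2.96, 2.96]. Speed limits (rad/s): [2.39, 2.39, 3.14, 3.14, 3.14, 3.14, 3.14].

## Interface

Orientations are given as a unit quaternion [w, x, y, z].
In Python, from rig import r, cams gives the robot as it stands.
- The arm moves only by the tool send_rows, never from a script. Its argument "commands" is a list of rows, each an object with "hand": the closure, from -1 (fully open) to 1 (shut), so that 0 is half open; "slide": the shift along the tool's x, y, z in mm, a list of three; "rot": the turn, a rotation vector about the tool's x, y, z in rad, a list of three. A call has 1 to 12 rows; each row is the pose to reach, as a shift and turn from the pose commanded when the call began, along the tool's axes at that moment; what a row does not reach only later rows make up. A row lasts 1/10 s, in which the tool goes at most 50 mm and 8.59 degrees, less where a joint would pass 70% of its speed; a pose out of reach is approached as far as the arm can. A call with a gripper value outside its range is refused whole. The fingers move at their own pace and stop on an object; the grip force is fixed at half the most. Time passes only in rows, so rows that repeat a pose let the fingers close. It gives the time, the measured TCP pose, the force, the opening and the grip force at its end, in the units of the state.
- r.sense(): the state, without advancing time (a new reading comes with each control period).
- cams.grab_frame(name): name is "side" or "top"; returns a dict with "image" (480x640x3 uint8, blue, green, red), "fx", "fy", "cx", "cy" (pixels), "xyz" and "rotation" of the camera in the world. Camera axes: x right, y up, looking along -z (the intrinsics and any distortion apply to the point x, -y, -z); pixel columns grow to the right and rows downward; lengths in m; the calibration is good to about 2 mm. A picture is of the moment at which its call begins. There is no depth.
- r.close_job(): hands the job in; it is judged then, once.
The state is a dict: "time_s": time; "qpos": joint angles; "dq": joint speeds; "tau": joint torques, N m; "tool_pos": TCP position; "tool_rot": TCP orientation; "contact_force": force on the tool from outside, world axes, zero at the start; "wrist_torque": the same for the moment, N m; "width": finger opening in m; "gripper_force": force on a finger pad.
Only numpy, scipy, OpenCV 4.12 (cv2) and the standard library are available. Lean on these libraries where they do the work, as an engineer would, in place of code of your own. Each camera call takes 0.05 s, during which the arm holds its last target. There are 200 camera calls.

## Task

The small rotary stencilling table was left standing between two stations. Push its plate gently round anticlockwise (seen from above; the posts are there to push on) until you feel it drop into the next station's detent and come up firm, but do not force it on past that station, because the ratchet will not let it come back. Then press the lock plunger beside it gently all the way down and let go, leaving the things that stand around where they are.

Things in the scene. Friction and masses are not known exactly. Their poses are not given: they have to be found in the camera images.
- base: Grey round housing (236 mm diameter) on a 250 mm square dark steel foot plate, bolted down. Origin on the work surface under the plate's turning axis, z up. The lock plunger stands on it 190 mm from the axis along the base's -y axis. Nothing on the base shows where the stations are.
- plate: Round aluminium plate, 280 mm diameter, 12 mm thick, top face 72 mm up, turning about the vertical z axis of its origin (the base's origin). It carries eight posts and, at radius 90 mm between them, tin lids on 62 mm pads up to 9 mm high. Four stations are 90 deg apart (two lids each), but the plate is clamped at any angle to its hidden ratchet wheel and does not show them.
- clamp (a point): Top centre of the black clamp knob on the axis, 60 mm wide, 102 mm up. The next station is 20 to 70 deg on. Force along the circle at a post: 1 to 2 N at first, 3 to 5 N in the last 18 deg; then the plate runs 3 to 6 mm ahead into the detent; going on takes 5 N rising to about 13 N over 14 mm, then it is past for good. Let go on that rise, it springs back.
- post0 (a point): Top centre of one of eight plain steel posts on the plate (14 mm diameter, 38 mm tall, on a circle of radius 118 mm, every 45 deg; this one lies along the plate's x axis turned by 0 deg). Its top is 110 mm and its foot (the plate's top face) 72 mm above the work surface.
- post1 (a point): Top centre of one of eight plain steel posts on the plate (14 mm diameter, 38 mm tall, on a circle of radius 118 mm, every 45 deg; this one lies along the plate's x axis turned by 45 deg). Its top is 110 mm and its foot (the plate's top face) 72 mm above the work surface.
- post2 (a point): Top centre of one of eight plain steel posts on the plate (14 mm diameter, 38 mm tall, on a circle of radius 118 mm, every 45 deg; this one lies along the plate's x axis turned by 90 deg). Its top is 110 mm and its foot (the plate's top face) 72 mm above the work surface.
- post3 (a point): Top centre of one of eight plain steel posts on the plate (14 mm diameter, 38 mm tall, on a circle of radius 118 mm, every 45 deg; this one lies along the plate's x axis turned by 135 deg). Its top is 110 mm and its foot (the plate's top face) 72 mm above the work surface.
- post4 (a point): Top centre of one of eight plain steel posts on the plate (14 mm diameter, 38 mm tall, on a circle of radius 118 mm, every 45 deg; this one lies along the plate's x axis turned by 180 deg). Its top is 110 mm and its foot (the plate's top face) 72 mm above the work surface.
- post5 (a point): Top centre of one of eight plain steel posts on the plate (14 mm diameter, 38 mm tall, on a circle of radius 118 mm, every 45 deg; this one lies along the plate's x axis turned by 225 deg). Its top is 110 mm and its foot (the plate's top face) 72 mm above the work surface.
- post6 (a point): Top centre of one of eight plain steel posts on the plate (14 mm diameter, 38 mm tall, on a circle of radius 118 mm, every 45 deg; this one lies along the plate's x axis turned by 270 deg). Its top is 110 mm and its foot (the plate's top face) 72 mm above the work surface.
- post7 (a point): Top centre of one of eight plain steel posts on the plate (14 mm diameter, 38 mm tall, on a circle of radius 118 mm, every 45 deg; this one lies along the plate's x axis turned by 315 deg). Its top is 110 mm and its foot (the plate's top face) 72 mm above the work surface.
- lock_top (a point): Centre of the top face of the lock plunger's black round cap (34 mm diameter, 14 mm thick, on a thin stem), 190 mm from the plate's axis; 112 mm above the work surface when up, 100 mm when down and let go. Pressed straight down; the cap is sprung and gives 1 mm for each 2.5 N (8 mm at most), on top of the plunger's stroke.
- lock (a joint): Stroke of the lock plunger in m: 0 = up, 0.012 = fully down. It moves with about 4 N and stays where it is left; 8 to 12 N brings it surely home. It goes fully down only when the plate sits in a detent; otherwise its hidden pin lands on the ratchet wheel after about 3.5 mm and it stops dead.
- spray_can: Bystander: loose dark spray can, 66 mm diameter, 180 mm tall; origin at the centre of its underside.
- ink_tub: Bystander: loose white ink tub with grey lid, 90 mm diameter, 75 mm tall; origin at the centre of its underside.
- tape_roll: Bystander: loose roll of paper tape lying flat, 104 mm diameter, 25 mm high; origin at the centre of its underside.
- scraper: Bystander: loose wooden-handled spatula 200 mm long, lying flat along its x axis; origin at its underside, near its middle.

How it is judged:
On the way, in this order (a step that is already met when the one before it is completed fails the run):
1. the plate is turned on towards the next station with the lock still up (distance of post0 from where it was at the start of the episode above 0.03 m and value of joint lock below 0.002 m), for 0.2 s.
2. the lock plunger is pressed fully down into the station's slot (value of joint lock above 0.0105 m), for 0.2 s.
At the end, for the whole second after the job is handed in: The lock plunger is at least 10.5 mm down (of 12), which it can be only with the plate seated in a detent; the plate stands at the first station after its start (each post 35 to 145 mm from where it was), at rest (value of joint lock above 0.0105 m and distance of post0 from where it was at the start of the episode between 0.035 and 0.145 m and angular speed of plate below 0.05 rad/s); the robot touches nothing.
It fails at once if the plate or its posts are pushed with more than 25 N (contact force between plate and the arm above 25 N or contact force between plate and the fingers above 25 N).
It fails at once if the lock plunger is pressed with more than 25 N (contact force between lock and the arm above 25 N or contact force between lock and the fingers above 25 N).
It fails at once if the plate is run on past the next station (distance of post0 from where it was at the start of the episode above 0.16 m).
It fails at once if something standing around is moved more than 15 mm or a standing one tipped (distance of any of spray_can, ink_tub, tape_roll, scraper from where it was at the start of the episode above 0.015 m or angle between any of spray_can, ink_tub's own z axis and vertical above 0.3 rad).
It also fails if it takes over 70 s, if anything falls off the work surface, if the arm or the gripper's body presses on something with over 40 N, if the wrist force passes 120 N, or if a joint passes its speed limit or range.

## Working session

There is one attempt and no reset: what is moved stays moved. The work goes in short steps, Python scripts to look and compute and a tool call to move; the robot and the scene stay as the last step left them, time stands still between calls to the robot, and variables do not carry over. Pictures are saved under pics/ and viewed, at most 10 in all, crops included, and the job is handed in when it is done.

Besides the shell and the picture viewer there is one more tool, called after "Request:" by a JSON object that holds its "name" and its "arguments". send_rows: Moves the arm, as the interface text tells. Its arguments: {"type":"object","properties":{"commands":{"type":"array"}},"required":["commands"]}

```bash
mkdir -p pics; python3 - <<'E'
from rig import r,cams
import cv2,json
for n in("top","side"):
    f=cams.grab_frame(n); cv2.imwrite(f"pics/{n}0.png",f["image"])
    print(n,{k:v for k,v in f.items() if k!="image"})
print(r.sense())
E
```

```text
top {'fx': 539.7668801848417, 'fy': 539.7668801848417, 'cx': 321.5539144964072, 'cy': 243.92247972821653, 'xyz': array([0.41932173, 0.01533081, 1.10825009]), 'rotation': array([-0.69725139, -0.04669573,  0.04450294,  0.71391841])}
side {'fx': 483.0257851095053, 'fy': 483.0257851095053, 'cx': 325.32683671783417, 'cy': 242.4964906609295, 'xyz': array([ 0.06140342, -0.63045023,  0.5633153 ]), 'rotation': array([ 0.81202726,  0.4870324 , -0.16640367, -0.27517447])}
{'time_s': 0.1, 'qpos': array([ 1.13288456,  0.47769962,  0.02237482,  1.55632018, -0.01147704,
        1.10930639, -0.08311578]), 'dq': array([ 1.48372240e-04, -1.05165327e-03,  2.15786557e-05, -2.55248578e-03,
        7.58373171e-04,  1.75057166e-03,  4.03411727e-04]), 'tau': array([ 3.02686807e-03, -5.84100258e+01,  1.53962117e+00, -2.73320246e+01,
       -5.42019575e-02,  1.31051458e-02,  3.97796305e-05]), 'tool_pos': array([ 0.21840121, -0.6381293 ,  0.22180521]), 'tool_rot': array([-7.75733681e-04,  9.86434622e-01,  1.64152652e-01, -2.05566655e-04]), 'contact_force': array([-0.67457399,  0.17335678, -0.11925951]), 'wrist_torque': array([-0.02541731,  0.01537948,  0.02037077]), 'gripper_force': 0.0, 'width': 0.08809564521111589}
```

View pics/top0.png

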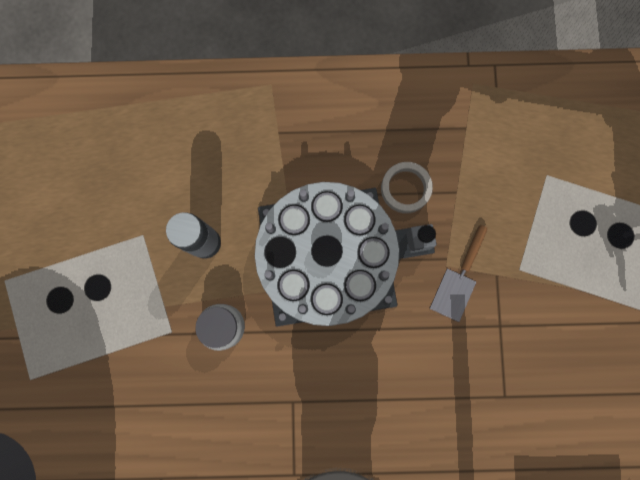

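View pics/side0.png

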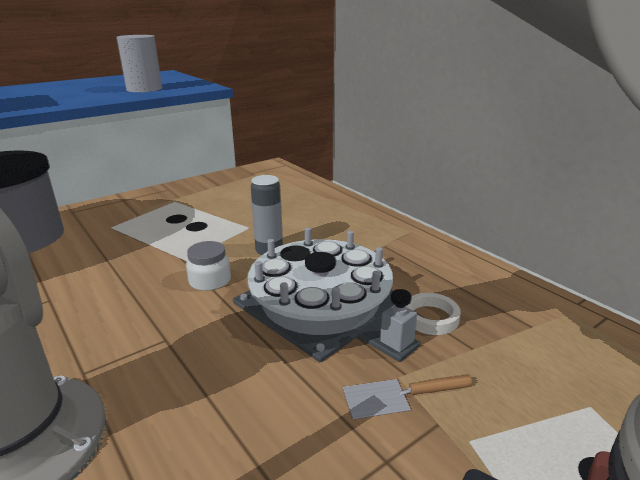

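The top view shows the clamp near (327,250), the lock cap near (427,233), and posts around the rim. The tape roll is at (407,188), the can at (190,232), the tub at (220,327) and the scraper at (465,275). I'll enlarge the table next.

```bash
cat > h.py <<'E'
import numpy as np,cv2
from scipy.spatial.transform import Rotation as R
def ray(f,u,v):
    q=f["rotation"];Rm=R.from_quat([q[1],q[2],q[3],q[0]]).as_matrix()
    return Rm@np.array([(u-f["cx"])/f["fx"],-(v-f["cy"])/f["fy"],-1])
def at(f,u,v,z):
    d=ray(f,u,v);return f["xyz"]+d*(z-f["xyz"][2])/d[2]
def proj(f,p):
    q=f["rotation"];Rm=R.from_quat([q[1],q[2],q[3],q[0]]).as_matrix()
    c=Rm.T@(np.array(p)-f["xyz"]);return f["cx"]+f["fx"]*c[0]/-c[2],f["cy"]-f["fy"]*c[1]/-c[2]
E
python3 - <<'E'
import cv2
i=cv2.imread("pics/top0.png")[165:345,245:450]
cv2.imwrite("pics/c0.png",cv2.resize(i,None,fx=3.333,fy=3.333,interpolation=cv2.INTER_CUBIC)[:600,:800])
E
```

```text
(no output)
```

View pics/c0.png

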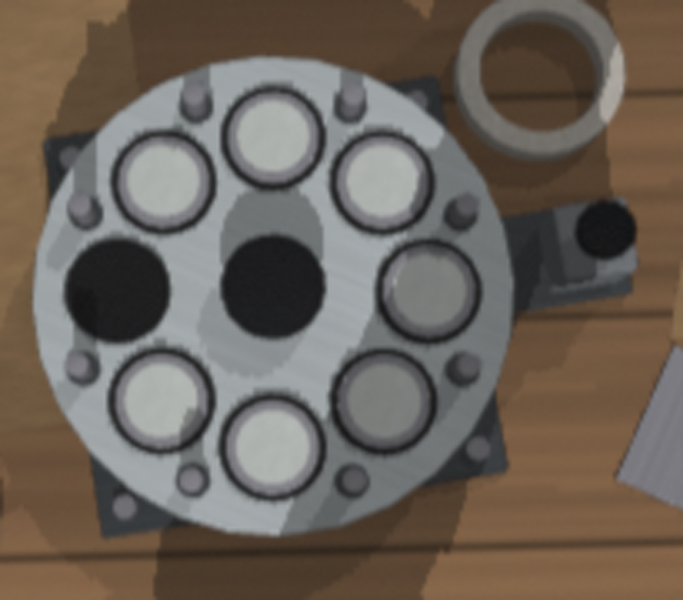

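The crop shows the clamp at (273,287), the lock cap at (606,229) and post tops at (197,100), (350,100), (464,211), (465,368), (353,481), (193,480), (82,367) and (83,211).

```bash
python3 - <<'E'
from rig import r,cams
from h import *
f=cams.grab_frame("top"); g=cams.grab_frame("side")
c=lambda u,v:(245+u/3.333,165+v/3.333)
C=at(f,*c(273,287),.102);L=at(f,*c(606,229),.112)
print("clamp",C,proj(g,C),"lock",L,proj(g,L),np.hypot(*(L-C)[:2]),np.degrees(np.arctan2(*(L-C)[1::-1])))
P=[at(f,*c(u,v),.11) for u,v in[(197,100),(350,100),(464,211),(465,368),(353,481),(193,480),(82,367),(83,211)]]
print(np.mean(P,0))
for p in P: print(p.round(4),np.hypot(*(p-C)[:2]).round(4),np.degrees(np.arctan2(*(p-C)[1::-1])).round(1),np.round(proj(g,p)))
for n,u,v,z in[("can",185,228,.18),("tub",217,327,.075),("tape",407,188,.0125)]:print(n,at(f,u,v,z))
E
```

```text
clamp [0.53611199 0.00720066 0.102     ] (np.float64(318.58837982589324), np.float64(260.0359744398815)) lock [ 0.56315228 -0.17970222  0.112     ] (np.float64(399.5046635176751), np.float64(295.03758728022086)) 0.18884878999716959 -81.76781649710385
[0.53448955 0.00710399 0.11      ]
[0.6428 0.0477 0.11  ] 0.1141 20.8 [348. 233.]
[ 0.6407 -0.0389  0.11  ] 0.1143 -23.8 [376. 250.]
[ 0.5756 -0.101   0.11  ] 0.1151 -70.0 [373. 274.]
[ 0.4874 -0.0982  0.11  ] 0.1161 -114.8 [333. 290.]
[ 0.4266 -0.0341  0.11  ] 0.117 -159.3 [282. 285.]
[0.4292 0.054  0.11  ] 0.1167 156.4 [257. 264.]
[0.493  0.1145 0.11  ] 0.1156 111.9 [269. 242.]
[0.5807 0.1129 0.11  ] 0.1148 67.1 [305. 230.]
can [0.57348985 0.25408318 0.18      ]
tub [0.39954769 0.21866317 0.075     ]
tape [ 0.67421834 -0.16277327  0.0125    ]
```

Request:
{"name": "send_rows", "arguments": {"commands": [{"hand": 1,"slide": [20,-14,0],"rot": [0,0,-0.02]},{"hand": 1,"slide": [55,-39,0],"rot": [0,0,-0.06]},{"hand": 1,"slide": [90,-64,0],"rot": [0,0,-0.1]},{"hand": 1,"slide": [125,-89,0],"rot": [0,0,-0.14]},{"hand": 1,"slide": [160,-114,0],"rot": [0,0,-0.18]},{"hand": 1,"slide": [195,-139,0],"rot": [0,0,-0.22]},{"hand": 1,"slide": [230,-164,0],"rot": [0,0,-0.26]},{"hand": 1,"slide": [265,-189,0],"rot": [0,0,-0.3]},{"hand": 1,"slide": [300,-214,0],"rot": [0,0,-0.34]},{"hand": 1,"slide": [330,-236,0],"rot": [0,0,-0.38]},{"hand": 1,"slide": [355,-253,0],"rot": [0,0,-0.4]},{"hand": 1,"slide": [370,-264,0],"rot": [0,0,-0.42]}]}}

```text
time_s: 1.4
tool_pos: [0.4846, -0.2665, 0.2227]
tool_rot: [-0.0, 0.93, 0.368, 0.0]
contact_force: [-0.7, -0.8, -0.4]
width: 0.0003
gripper_force: 0.0
```

```bash
cat >> h.py <<'E'
def st(C=np.array([.5355,.0072])):
    from rig import r
    s=r.sense();q=s["tool_rot"];M=R.from_quat([q[1],q[2],q[3],q[0]]).as_matrix()
    d=s["tool_pos"][:2]-C;a=np.arctan2(d[1],d[0])
    t=np.array([-np.sin(a),np.cos(a)])
    print("t",s["time_s"],"pos",s["tool_pos"].round(4),"yaw",np.degrees(np.arctan2(M[1,0],M[0,0])).round(2),"tilt",M[:,2].round(4),"F",s["contact_force"].round(2),"Ft",(s["contact_force"][:2]@t).round(2),"rad",np.hypot(*d).round(4),"ang",np.degrees(a).round(2),"w",s["width"],"q",s["qpos"].round(2))
    return s,M
def goto(p,yaw):
    s,M=st();q=M.T@(np.array(p)-s["tool_pos"]);print("slide",(q*1000).round(1),"rotz",round(-np.radians(yaw)+np.arctan2(M[1,0],M[0,0]),3))
E
python3 -c "
from h import *
goto([.6285,-.0654,.2218],52)"
```

```text
t 1.4 pos [ 0.4846 -0.2665  0.2227] yaw 43.19 tilt [ 5.e-04  6.e-04 -1.e+00] F [-0.71 -0.76 -0.42] Ft -0.56 rad 0.2784 ang -100.53 w 0.0002683617618733417 q [ 0.59  0.29 -0.25  1.84  0.08  1.02 -0.5 ]
slide [242.5 -48.1   1.1] rotz -0.154
```

Request:
{"name": "send_rows", "arguments": {"commands": [{"hand": 1,"slide": [25,-5,0],"rot": [0,0,-0.02]},{"hand": 1,"slide": [60,-12,0],"rot": [0,0,-0.04]},{"hand": 1,"slide": [100,-20,0],"rot": [0,0,-0.07]},{"hand": 1,"slide": [140,-28,0],"rot": [0,0,-0.1]},{"hand": 1,"slide": [180,-36,0],"rot": [0,0,-0.12]},{"hand": 1,"slide": [215,-43,0],"rot": [0,0,-0.14]},{"hand": 1,"slide": [236,-47,0],"rot": [0,0,-0.15]},{"hand": 1,"slide": [242.5,-48,0],"rot": [0,0,-0.154]},{"hand": 1,"slide": [242.5,-48,20],"rot": [0,0,-0.154]},{"hand": 1,"slide": [242.5,-48,50],"rot": [0,0,-0.154]},{"hand": 1,"slide": [242.5,-48,65],"rot": [0,0,-0.154]},{"hand": 1,"slide": [242.5,-48,70],"rot": [0,0,-0.154]}]}}

```text
time_s: 2.6
tool_pos: [0.6262, -0.0706, 0.1507]
tool_rot: [-0.0, 0.9, 0.436, -0.002]
contact_force: [-0.3, -0.6, 0.5]
width: 0.0005
gripper_force: 0.0
```

```bash
python3 -c "
from h import *
from rig import cams
goto([.6285,-.0654,.088],52)
i=cams.grab_frame('side')['image'][180:340,220:430]
cv2.imwrite('pics/s1.png',cv2.resize(i,None,fx=3.5,fy=3.5,interpolation=cv2.INTER_CUBIC))"
```

```text
t 2.6 pos [ 0.6262 -0.0706  0.1507] yaw 51.66 tilt [-3.8e-03 -8.0e-04 -1.0e+00] F [-0.31 -0.58  0.46] Ft -0.64 rad 0.1195 ang -40.62 w 0.0005041992240390264 q [ 0.26  0.5  -0.33  1.71  0.19  0.96 -0.82]
slide [ 5.7 -1.3 62.7] rotz -0.006
```

View pics/s1.png

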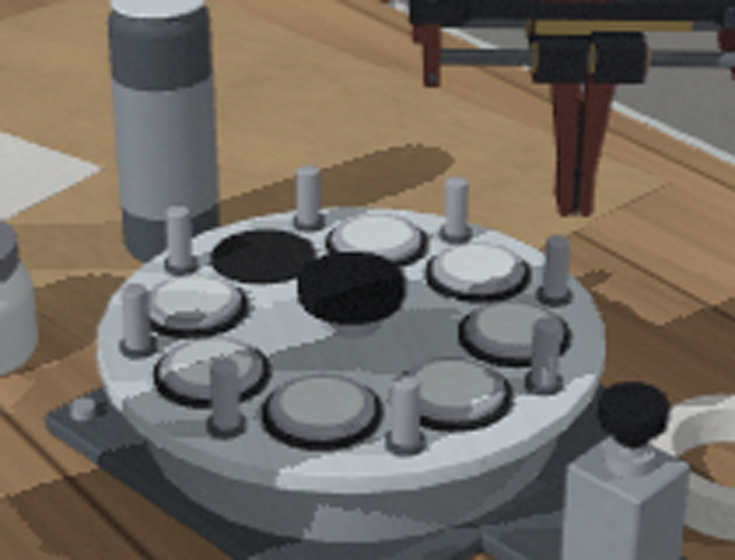

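The fingers are closed and hang about 15 cm up, behind the post at crop (557,245). Next I lower them.

Request:
{"name": "send_rows", "arguments": {"commands": [{"hand": 1,"slide": [2,0,10],"rot": [0,0,0]},{"hand": 1,"slide": [4,0,30],"rot": [0,0,0]},{"hand": 1,"slide": [5,0,50],"rot": [0,0,0]},{"hand": 1,"slide": [5,0,60],"rot": [0,0,0]},{"hand": 1,"slide": [5,0,62],"rot": [0,0,0]},{"hand": 1,"slide": [5,0,62],"rot": [0,0,0]},{"hand": 1,"slide": [5,0,62],"rot": [0,0,0]}]}}

```text
time_s: 3.35
tool_pos: [0.6319, -0.0648, 0.0918]
tool_rot: [0.0, 0.9, 0.437, 0.001]
contact_force: [-0.2, -0.4, -0.2]
width: 0.0006
gripper_force: 0.0
```

```bash
python3 -c "
from h import *
st()"
```

```text
t 3.35 pos [ 0.6319 -0.0648  0.0918] yaw 51.77 tilt [ 1.9e-03 -1.0e-04 -1.0e+00] F [-0.2  -0.38 -0.18] Ft -0.43 rad 0.1203 ang -36.76 w 0.0006035005680368195 q [ 0.24  0.57 -0.32  1.75  0.23  0.86 -0.85]
```

Request:
{"name": "send_rows", "arguments": {"commands": [{"hand": 1,"slide": [2.4,0,0],"rot": [0,0,-0.02]},{"hand": 1,"slide": [4.7,-0.1,0],"rot": [0,0,-0.04]},{"hand": 1,"slide": [7.1,-0.2,0],"rot": [0,0,-0.06]},{"hand": 1,"slide": [9.4,-0.4,0],"rot": [0,0,-0.08]},{"hand": 1,"slide": [11.8,-0.6,0],"rot": [0,0,-0.1]},{"hand": 1,"slide": [14.1,-0.8,0],"rot": [0,0,-0.12]},{"hand": 1,"slide": [16.5,-1.2,0],"rot": [0,0,-0.14]},{"hand": 1,"slide": [18.8,-1.5,0],"rot": [0,0,-0.16]},{"hand": 1,"slide": [21.1,-1.9,0],"rot": [0,0,-0.18]},{"hand": 1,"slide": [23.4,-2.4,0],"rot": [0,0,-0.2]}]}}

```text
time_s: 4.35
tool_pos: [0.6438, -0.045, 0.0906]
tool_rot: [0.0, 0.851, 0.525, -0.0]
contact_force: [-1.2, -2.9, 0.5]
width: 0.0005
gripper_force: 1.1
```

```bash
python3 -c "
from h import *
st()"
```

```text
t 4.35 pos [ 0.6438 -0.045   0.0906] yaw 63.32 tilt [ 1.e-04 -3.e-04 -1.e+00] F [-1.17 -2.86  0.52] Ft -3.08 rad 0.1202 ang -25.76 w 0.0004500156862129588 q [ 0.23  0.6  -0.36  1.72  0.26  0.88 -0.71]
```

Request:
{"name": "send_rows", "arguments": {"commands": [{"hand": 1,"slide": [1.2,0,0],"rot": [0,0,-0.01]},{"hand": 1,"slide": [2.4,0,0],"rot": [0,0,-0.02]},{"hand": 1,"slide": [3.5,0,0],"rot": [0,0,-0.03]},{"hand": 1,"slide": [4.7,-0.1,0],"rot": [0,0,-0.04]},{"hand": 1,"slide": [4.7,-0.1,0],"rot": [0,0,-0.04]}]}}

```text
time_s: 4.85
tool_pos: [0.6459, -0.0403, 0.0907]
tool_rot: [-0.0, 0.841, 0.541, 0.0]
contact_force: [1.0, -1.0, 0.5]
width: 0.0001
gripper_force: 0.7
```

```bash
python3 -c "
from h import *
st()"
```

```text
t 4.85 pos [ 0.6459 -0.0403  0.0907] yaw 65.57 tilt [ 4.e-04  3.e-04 -1.e+00] F [ 1.03 -1.    0.53] Ft -0.51 rad 0.1202 ang -23.29 w 9.760077880206314e-05 q [ 0.23  0.6  -0.37  1.71  0.27  0.88 -0.68]
```

Request:
{"name": "send_rows", "arguments": {"commands": [{"hand": 1,"slide": [1.2,0,0],"rot": [0,0,-0.01]},{"hand": 1,"slide": [2.4,0,0],"rot": [0,0,-0.02]},{"hand": 1,"slide": [3.5,0,0],"rot": [0,0,-0.03]},{"hand": 1,"slide": [4.7,-0.1,0],"rot": [0,0,-0.04]},{"hand": 1,"slide": [5.9,-0.1,0],"rot": [0,0,-0.05]}]}}

```text
time_s: 5.35
tool_pos: [0.6481, -0.0352, 0.0907]
tool_rot: [0.0, 0.827, 0.562, 0.0]
contact_force: [1.9, -2.3, 0.2]
width: 0.0007
gripper_force: 1.1
```

```bash
python3 -c "
from h import *
st()"
```

```text
t 5.35 pos [ 0.6481 -0.0352  0.0907] yaw 68.45 tilt [ 2.e-04 -1.e-04 -1.e+00] F [ 1.87 -2.28  0.22] Ft -1.47 rad 0.1203 ang -20.61 w 0.0007280310984447977 q [ 0.23  0.61 -0.39  1.71  0.28  0.88 -0.64]
```

Request:
{"name": "send_rows", "arguments": {"commands": [{"hand": 1,"slide": [1.2,-0.7,0],"rot": [0,0,-0.01]},{"hand": 1,"slide": [2.4,-1.4,0],"rot": [0,0,-0.02]},{"hand": 1,"slide": [3.5,-2,0],"rot": [0,0,-0.03]},{"hand": 1,"slide": [4.7,-2.6,0],"rot": [0,0,-0.04]},{"hand": 1,"slide": [5.9,-3,0],"rot": [0,0,-0.05]}]}}

```text
time_s: 5.85
tool_pos: [0.6473, -0.0284, 0.0907]
tool_rot: [-0.0, 0.813, 0.583, -0.0]
contact_force: [0.6, -2.2, 1.2]
width: 0.0005
gripper_force: 1.0
```

```bash
python3 -c "
from h import *
from rig import cams
st()
f=cams.grab_frame('top')
cv2.imwrite('pics/t2.png',cv2.resize(f['image'][165:335,245:445],None,fx=3.5,fy=3.5,interpolation=cv2.INTER_CUBIC))"
```

```text
t 5.85 pos [ 0.6473 -0.0284  0.0907] yaw 71.32 tilt [-1.e-04  0.e+00 -1.e+00] F [ 0.56 -2.16  1.17] Ft -1.89 rad 0.1173 ang -17.69 w 0.0005284479205668442 q [ 0.23  0.61 -0.4   1.71  0.29  0.89 -0.61]
```

View pics/t2.png

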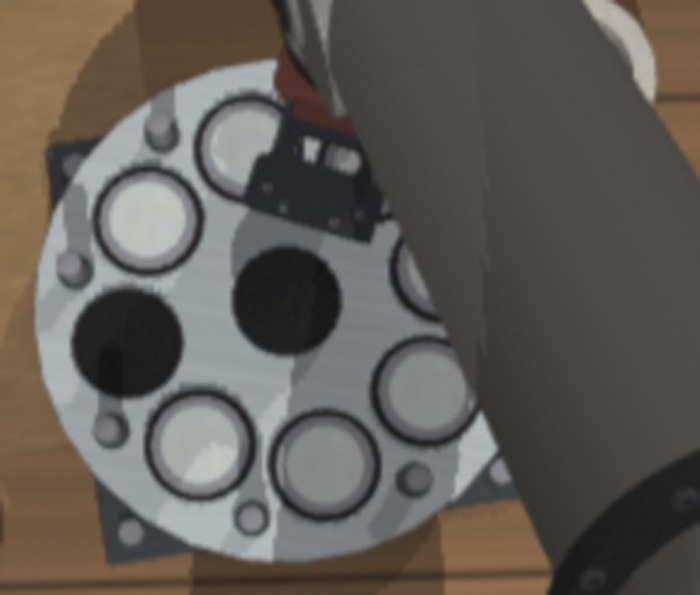

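The plate has turned about 15°: the black lid is now at crop (127,343), and the finger is behind its post. I'll track that lid with image code.

```bash
cat >> h.py <<'E'
def lid(f,C=np.array([.5355,.0072])):
    g=f["image"].max(2);H=np.argwhere(g<45);b=[]
    for v,u in H:
        p=at(f,u,v,.081)[:2]-C
        if .062<np.hypot(*p)<.118 and (p[1]>-.02 or p[0]<0): b.append(p)
    b=np.array(b)
    # densest 30mm disc
    n=[(np.hypot(*(b-x).T)<.027).sum() for x in b];x=b[np.argmax(n)]
    m=b[np.hypot(*(b-x).T)<.032].mean(0)
    return np.degrees(np.arctan2(m[1],m[0]))%360,np.hypot(*m),max(n)
def rep():
    from rig import cams
    st();print("plate",lid(cams.grab_frame("top")))
E
python3 -c "
from h import *
from rig import cams
f=cams.grab_frame('top');print(lid(f));f['image']=cv2.imread('pics/top0.png');print(lid(f))"
```

```text
(np.float64(101.21370149544013), np.float64(0.08975217313599289), np.int64(623))
(np.float64(87.45146033988212), np.float64(0.09010335448530761), np.int64(618))
```

Request:
{"name": "send_rows", "arguments": {"commands": [{"hand": 1,"slide": [1.8,0,0],"rot": [0,0,-0.015]},{"hand": 1,"slide": [3.5,0,0],"rot": [0,0,-0.03]},{"hand": 1,"slide": [5.3,-0.1,0],"rot": [0,0,-0.045]},{"hand": 1,"slide": [7.1,-0.2,0],"rot": [0,0,-0.06]},{"hand": 1,"slide": [8.8,-0.3,0],"rot": [0,0,-0.075]},{"hand": 1,"slide": [10.6,-0.5,0],"rot": [0,0,-0.09]}]}}

```text
time_s: 6.55
tool_pos: [0.6502, -0.0182, 0.0906]
tool_rot: [-0.0, 0.785, 0.619, -0.0]
contact_force: [-0.9, -1.8, 0.8]
width: 0.0004
gripper_force: 1.1
```

```bash
python3 -c "
from h import *
rep()"
```

```text
t 6.55 pos [ 0.6502 -0.0182  0.0906] yaw 76.5 tilt [-2.e-04 -0.e+00 -1.e+00] F [-0.86 -1.76  0.77] Ft -1.9 rad 0.1175 ang -12.5 w 0.0004038054060153067 q [ 0.23  0.61 -0.42  1.7   0.31  0.89 -0.55]
plate (np.float64(106.17287830248792), np.float64(0.08956011312200865), np.int64(628))
```

Request:
{"name": "send_rows", "arguments": {"commands": [{"hand": 1,"slide": [1.8,0,0],"rot": [0,0,-0.015]},{"hand": 1,"slide": [3.5,0,0],"rot": [0,0,-0.03]},{"hand": 1,"slide": [5.3,-0.1,0],"rot": [0,0,-0.045]},{"hand": 1,"slide": [7.1,-0.2,0],"rot": [0,0,-0.06]},{"hand": 1,"slide": [8.8,-0.3,0],"rot": [0,0,-0.075]},{"hand": 1,"slide": [10.6,-0.5,0],"rot": [0,0,-0.09]}]}}

```text
time_s: 7.2
tool_pos: [0.6523, -0.0079, 0.0906]
tool_rot: [-0.0, 0.757, 0.654, -0.0]
contact_force: [-0.7, -2.4, 1.1]
width: 0.0009
gripper_force: 1.1
```

```bash
python3 -c "
from h import *
rep()"
```

```text
t 7.2 pos [ 0.6523 -0.0079  0.0906] yaw 81.65 tilt [-1.e-04 -1.e-04 -1.e+00] F [-0.66 -2.39  1.06] Ft -2.45 rad 0.1178 ang -7.37 w 0.0008715263945479033 q [ 0.23  0.62 -0.44  1.69  0.32  0.9  -0.49]
plate (np.float64(111.5278296985349), np.float64(0.08966992392743255), np.int64(629))
```

Request:
{"name": "send_rows", "arguments": {"commands": [{"hand": 1,"slide": [1.8,0,0],"rot": [0,0,-0.015]},{"hand": 1,"slide": [3.5,0,0],"rot": [0,0,-0.03]},{"hand": 1,"slide": [5.3,-0.1,0],"rot": [0,0,-0.045]},{"hand": 1,"slide": [7.1,-0.2,0],"rot": [0,0,-0.06]},{"hand": 1,"slide": [8.8,-0.3,0],"rot": [0,0,-0.075]}]}}

```text
time_s: 7.75
tool_pos: [0.6533, 0.0009, 0.0906]
tool_rot: [-0.0, 0.732, 0.682, -0.0]
contact_force: [-1.3, -1.9, 1.6]
width: 0.0005
gripper_force: 1.1
```

```bash
python3 -c "
from h import *
rep()"
```

```text
t 7.75 pos [0.6533 0.0009 0.0906] yaw 85.95 tilt [-0. -0. -1.] F [-1.29 -1.9   1.56] Ft -1.97 rad 0.118 ang -3.05 w 0.0004762165730131752 q [ 0.23  0.62 -0.46  1.69  0.34  0.9  -0.44]
plate (np.float64(116.03923291661337), np.float64(0.08948451319185215), np.int64(630))
```

Request:
{"name": "send_rows", "arguments": {"commands": [{"hand": 1,"slide": [1.8,0,0],"rot": [0,0,-0.015]},{"hand": 1,"slide": [3.5,0,0],"rot": [0,0,-0.03]},{"hand": 1,"slide": [5.3,-0.1,0],"rot": [0,0,-0.045]},{"hand": 1,"slide": [7.1,-0.2,0],"rot": [0,0,-0.06]},{"hand": 1,"slide": [8.8,-0.3,0],"rot": [0,0,-0.075]}]}}

```text
time_s: 8.3
tool_pos: [0.6536, 0.0097, 0.0906]
tool_rot: [-0.0, 0.706, 0.709, -0.0]
contact_force: [-1.7, -2.0, 0.8]
width: 0.0005
gripper_force: 1.1
```

```bash
python3 -c "
from h import *
rep()"
```

```text
t 8.3 pos [0.6536 0.0097 0.0906] yaw 90.25 tilt [-1.e-04 -0.e+00 -1.e+00] F [-1.68 -2.04  0.79] Ft -2.0 rad 0.1181 ang 1.22 w 0.0004940174764315859 q [ 0.23  0.63 -0.48  1.69  0.35  0.91 -0.38]
plate (np.float64(120.43726682049476), np.float64(0.08924235720340402), np.int64(632))
```

Request:
{"name": "send_rows", "arguments": {"commands": [{"hand": 1,"slide": [1.8,0,0],"rot": [0,0,-0.015]},{"hand": 1,"slide": [3.5,0,0],"rot": [0,0,-0.03]},{"hand": 1,"slide": [5.3,-0.1,0],"rot": [0,0,-0.045]},{"hand": 1,"slide": [7.1,-0.2,0],"rot": [0,0,-0.06]},{"hand": 1,"slide": [8.8,-0.3,0],"rot": [0,0,-0.075]}]}}

```text
time_s: 8.85
tool_pos: [0.6533, 0.0178, 0.0906]
tool_rot: [0.0, 0.679, 0.734, -0.0]
contact_force: [-1.3, -4.9, 0.9]
width: 0.0008
gripper_force: 2.2
```

```bash
python3 -c "
from h import *
rep()"
```

```text
t 8.85 pos [0.6533 0.0178 0.0906] yaw 94.51 tilt [-1.e-04 -8.e-04 -1.e+00] F [-1.34 -4.88  0.95] Ft -4.74 rad 0.1183 ang 5.16 w 0.0007740968661871356 q [ 0.23  0.63 -0.49  1.69  0.36  0.91 -0.33]
plate (np.float64(124.41110418244833), np.float64(0.08914294363689006), np.int64(634))
```

Request:
{"name": "send_rows", "arguments": {"commands": [{"hand": 1,"slide": [1.8,0,0],"rot": [0,0,-0.015]},{"hand": 1,"slide": [3.5,0,0],"rot": [0,0,-0.03]},{"hand": 1,"slide": [5.3,-0.1,0],"rot": [0,0,-0.045]},{"hand": 1,"slide": [7.1,-0.2,0],"rot": [0,0,-0.06]},{"hand": 1,"slide": [8.8,-0.3,0],"rot": [0,0,-0.075]},{"hand": 1,"slide": [10.6,-0.5,0],"rot": [0,0,-0.09]}]}}

```text
time_s: 9.5
tool_pos: [0.652, 0.0284, 0.0906]
tool_rot: [0.0, 0.645, 0.764, -0.0]
contact_force: [-1.8, -4.7, 0.7]
width: 0.0005
gripper_force: 2.4
```

```bash
python3 -c "
from h import *
rep()"
```

```text
t 9.5 pos [0.652  0.0284 0.0906] yaw 99.67 tilt [-1.e-04 -7.e-04 -1.e+00] F [-1.77 -4.67  0.66] Ft -4.27 rad 0.1184 ang 10.32 w 0.0005370186018046766 q [ 0.23  0.64 -0.52  1.69  0.38  0.92 -0.27]
plate (np.float64(129.80807918401456), np.float64(0.08905944953977868), np.int64(636))
```

Request:
{"name": "send_rows", "arguments": {"commands": [{"hand": 1,"slide": [1.2,0,0],"rot": [0,0,-0.01]},{"hand": 1,"slide": [2.4,0,0],"rot": [0,0,-0.02]},{"hand": 1,"slide": [3.5,-0.1,0],"rot": [0,0,-0.03]},{"hand": 1,"slide": [4.7,-0.1,0],"rot": [0,0,-0.04]},{"hand": 1,"slide": [5.9,-0.1,0],"rot": [0,0,-0.05]},{"hand": 1,"slide": [7.1,-0.2,0],"rot": [0,0,-0.06]}]}}

```text
time_s: 10.15
tool_pos: [0.6506, 0.0367, 0.0906]
tool_rot: [-0.0, 0.622, 0.783, 0.0]
contact_force: [-0.8, -1.9, 0.1]
width: 0.0004
gripper_force: 0.6
```

```bash
python3 -c "
from h import *
rep()"
```

```text
t 10.15 pos [0.6506 0.0367 0.0906] yaw 103.13 tilt [ 2.0e-04  1.1e-03 -1.0e+00] F [-0.78 -1.93  0.06] Ft -1.68 rad 0.1188 ang 14.39 w 0.0003789910834488944 q [ 0.22  0.64 -0.53  1.69  0.39  0.92 -0.23]
plate (np.float64(134.03282884516244), np.float64(0.08875624110274657), np.int64(636))
```

```bash
python3 -c "
from h import *
rep();rep();st()"
```

```text
t 10.2 pos [0.6507 0.0376 0.0907] yaw 103.19 tilt [ 7.0e-04  1.9e-03 -1.0e+00] F [-0.22  0.59 -0.51] Ft 0.63 rad 0.1192 ang 14.76 w 0.00016741121458291411 q [ 0.22  0.64 -0.53  1.69  0.39  0.92 -0.23]
plate (np.float64(134.62374331344105), np.float64(0.0887897405161394), np.int64(636))
t 10.25 pos [0.6509 0.0379 0.0909] yaw 103.16 tilt [ 0.001   0.0023 -1.    ] F [ 0.09 -0.03  0.37] Ft -0.05 rad 0.1194 ang 14.88 w 0.0006638785105473294 q [ 0.22  0.64 -0.53  1.69  0.39  0.92 -0.23]
plate (np.float64(134.86916398958073), np.float64(0.08894638356537786), np.int64(638))
t 10.3 pos [0.651  0.0378 0.0909] yaw 103.14 tilt [ 0.0012  0.0023 -1.    ] F [-0.69 -0.01  1.18] Ft 0.17 rad 0.1195 ang 14.84 w 0.0009206369324411577 q [ 0.22  0.64 -0.53  1.69  0.39  0.92 -0.23]
```

Request:
{"name": "send_rows", "arguments": {"commands": [{"hand": 1,"slide": [0.6,0,0],"rot": [0,0,-0.005]},{"hand": 1,"slide": [1.2,0,0],"rot": [0,0,-0.01]},{"hand": 1,"slide": [1.8,0,0],"rot": [0,0,-0.015]},{"hand": 1,"slide": [1.8,0,0],"rot": [0,0,-0.015]}]}}

```text
time_s: 10.7
tool_pos: [0.6502, 0.0379, 0.0907]
tool_rot: [-0.0, 0.616, 0.788, 0.0]
contact_force: [0.2, 0.9, 1.0]
width: 0.0003
gripper_force: 0.0
```

```bash
python3 -c "
from h import *
rep();rep()"
```

```text
t 10.7 pos [0.6502 0.0379 0.0907] yaw 103.95 tilt [ 1.e-04  3.e-04 -1.e+00] F [0.24 0.89 1.03] Ft 0.8 rad 0.1188 ang 15.0 w 0.00025152621065083945 q [ 0.22  0.64 -0.54  1.69  0.39  0.92 -0.22]
plate (np.float64(135.81002568216468), np.float64(0.0887714025082431), np.int64(638))
t 10.75 pos [0.6502 0.0378 0.0907] yaw 103.93 tilt [ 1.e-04  2.e-04 -1.e+00] F [ 0.53 -0.68 -0.56] Ft -0.8 rad 0.1187 ang 14.93 w 0.000486936451702932 q [ 0.22  0.64 -0.54  1.69  0.39  0.92 -0.22]
plate (np.float64(135.82452671664834), np.float64(0.08870923504434736), np.int64(638))
```

Request:
{"name": "send_rows", "arguments": {"commands": [{"hand": 1,"slide": [0.8,0,0],"rot": [0,0,-0.007]},{"hand": 1,"slide": [1.6,0,0],"rot": [0,0,-0.014]},{"hand": 1,"slide": [2.4,0,0],"rot": [0,0,-0.02]},{"hand": 1,"slide": [3.2,0,0],"rot": [0,0,-0.027]},{"hand": 1,"slide": [4,0,0],"rot": [0,0,-0.034]},{"hand": 1,"slide": [4,0,0],"rot": [0,0,-0.034]}]}}

```text
time_s: 11.4
tool_pos: [0.6495, 0.0406, 0.0907]
tool_rot: [0.0, 0.603, 0.798, -0.0]
contact_force: [1.7, -2.6, 0.0]
width: 0.0001
gripper_force: 1.5
```

```bash
python3 -c "
from h import *
rep()"
```

```text
t 11.4 pos [0.6495 0.0406 0.0907] yaw 105.85 tilt [ 4.e-04 -9.e-04 -1.e+00] F [ 1.66 -2.56  0.04] Ft -2.93 rad 0.1188 ang 16.34 w 0.00014336814683548507 q [ 0.22  0.64 -0.54  1.69  0.4   0.92 -0.2 ]
plate (np.float64(136.22469325856935), np.float64(0.08878571528911754), np.int64(638))
```

Request:
{"name": "send_rows", "arguments": {"commands": [{"hand": 1,"slide": [0.8,0,0],"rot": [0,0,-0.007]},{"hand": 1,"slide": [1.6,0,0],"rot": [0,0,-0.014]},{"hand": 1,"slide": [2.4,0,0],"rot": [0,0,-0.02]},{"hand": 1,"slide": [2.4,0,0],"rot": [0,0,-0.02]}]}}

```text
time_s: 11.85
tool_pos: [0.6493, 0.0417, 0.0907]
tool_rot: [0.001, 0.595, 0.804, -0.001]
contact_force: [2.0, -7.1, -0.3]
width: 0.0008
gripper_force: 3.3
```

```bash
python3 -c "
from h import *
rep()"
```

```text
t 11.85 pos [0.6493 0.0417 0.0907] yaw 106.96 tilt [ 0.001  -0.0022 -1.    ] F [ 2.   -7.08 -0.28] Ft -7.36 rad 0.1189 ang 16.87 w 0.000754601988978115 q [ 0.23  0.64 -0.55  1.69  0.4   0.92 -0.19]
plate (np.float64(136.84373127966904), np.float64(0.08891664059000784), np.int64(639))
```

The plate sits in the detent and has come up firm at 7 N, at about 48.5°. I'll back off and rise.

Request:
{"name": "send_rows", "arguments": {"commands": [{"hand": 1,"slide": [-2,0,0],"rot": [0,0,0]},{"hand": 1,"slide": [-5,0,0],"rot": [0,0,0]},{"hand": 1,"slide": [-10,0,0],"rot": [0,0,0]},{"hand": 1,"slide": [-15,0,0],"rot": [0,0,0]},{"hand": 1,"slide": [-18,0,-5],"rot": [0,0,0]},{"hand": 1,"slide": [-18,0,-25],"rot": [0,0,0]},{"hand": 1,"slide": [-18,0,-50],"rot": [0,0,0]},{"hand": 1,"slide": [-18,0,-65],"rot": [0,0,0]},{"hand": 1,"slide": [-18,0,-70],"rot": [0,0,0]},{"hand": 1,"slide": [-18,0,-70],"rot": [0,0,0]}]}}

```text
time_s: 12.9
tool_pos: [0.6541, 0.0266, 0.1612]
tool_rot: [0.0, 0.595, 0.804, 0.0]
contact_force: [-0.2, -0.1, 0.3]
width: 0.0003
gripper_force: 0.0
```

```bash
python3 -c "
from h import *
rep(); goto([.5627,-.1805,.160],60)"
```

```text
t 12.9 pos [0.6541 0.0266 0.1612] yaw 107.01 tilt [ 0.0012 -0.     -1.    ] F [-0.2  -0.09  0.29] Ft -0.05 rad 0.1202 ang 9.27 w 0.0003314868746981209 q [ 0.27  0.57 -0.58  1.63  0.35  1.04 -0.12]
plate (np.float64(136.5368764949722), np.float64(0.08899241472416787), np.int64(638))
t 12.95 pos [0.6536 0.0264 0.1603] yaw 107.01 tilt [-3.e-04 -2.e-04 -1.e+00] F [ 0.88 -0.16 -0.68] Ft -0.29 rad 0.1197 ang 9.23 w 0.0004771690402041067 q [ 0.27  0.57 -0.58  1.64  0.35  1.04 -0.12]
slide [-171.2 -147.5    0.4] rotz 0.821
```

Request:
{"name": "send_rows", "arguments": {"commands": [{"hand": 1,"slide": [-10,-8,0],"rot": [0,0,0.05]},{"hand": 1,"slide": [-30,-26,0],"rot": [0,0,0.14]},{"hand": 1,"slide": [-55,-47,0],"rot": [0,0,0.26]},{"hand": 1,"slide": [-80,-69,0],"rot": [0,0,0.38]},{"hand": 1,"slide": [-105,-90,0],"rot": [0,0,0.5]},{"hand": 1,"slide": [-130,-112,0],"rot": [0,0,0.62]},{"hand": 1,"slide": [-152,-131,0],"rot": [0,0,0.73]},{"hand": 1,"slide": [-166,-143,0],"rot": [0,0,0.79]},{"hand": 1,"slide": [-171,-147.5,0],"rot": [0,0,0.82]},{"hand": 1,"slide": [-171,-147.5,0],"rot": [0,0,0.82]},{"hand": 1,"slide": [-171,-147.5,0],"rot": [0,0,0.82]}]}}

```text
time_s: 14.05
tool_pos: [0.5634, -0.1784, 0.1606]
tool_rot: [-0.0, 0.865, 0.502, 0.0]
contact_force: [-0.1, 0.0, 0.3]
width: 0.0008
gripper_force: 0.0
```

```bash
python3 -c "
from h import *
from rig import cams
rep(); goto([.5627,-.1805,.118],60)
g=cams.grab_frame('side');print(proj(g,[.5627,-.1805,.112]))
i=g['image'][180:340,290:480]
cv2.imwrite('pics/s3.png',cv2.resize(i,None,fx=3.5,fy=3.5,interpolation=cv2.INTER_CUBIC))"
```

```text
t 14.05 pos [ 0.5634 -0.1784  0.1606] yaw 60.2 tilt [ 3.e-04  1.e-03 -1.e+00] F [-0.11  0.02  0.3 ] Ft -0.11 rad 0.1877 ang -81.44 w 0.0007779079148496114 q [ 0.5   0.43 -0.38  1.8   0.19  0.94 -0.49]
plate (np.float64(136.61808628442586), np.float64(0.08901935112628329), np.int64(638))
t 14.1 pos [ 0.5636 -0.1782  0.1606] yaw 60.23 tilt [ 4.e-04  1.e-03 -1.e+00] F [ 0.19  0.01 -0.28] Ft 0.19 rad 0.1875 ang -81.39 w 0.0004272975724088686 q [ 0.5   0.43 -0.38  1.8   0.19  0.94 -0.49]
slide [-2.5  0.4 42.6] rotz 0.004
(np.float64(399.6563288116588), np.float64(295.349489430355))
```

View pics/s3.png

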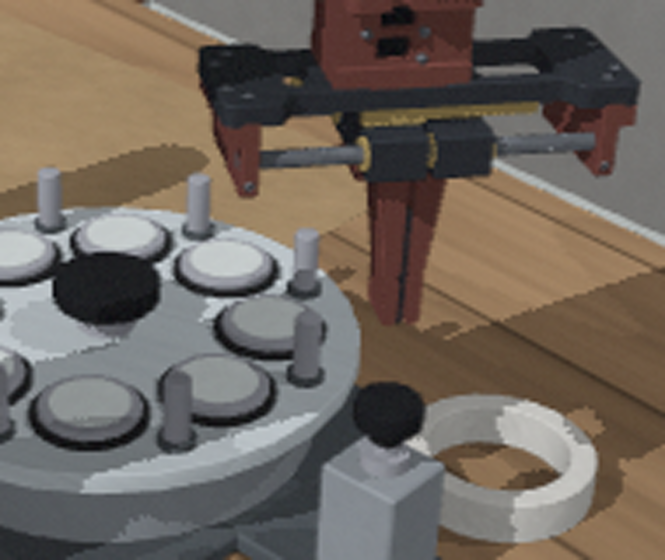

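The fingers are above the lock cap, whose top is at crop (389,395) and agrees with the estimate. I'll descend to just above it, then press in small steps.

Request:
{"name": "send_rows", "arguments": {"commands": [{"hand": 1,"slide": [-1,0,10],"rot": [0,0,0]},{"hand": 1,"slide": [-2,0,25],"rot": [0,0,0]},{"hand": 1,"slide": [-2,0,38],"rot": [0,0,0]},{"hand": 1,"slide": [-2,0,44],"rot": [0,0,0]},{"hand": 1,"slide": [-2,0,46],"rot": [0,0,0]},{"hand": 1,"slide": [-2,0,48],"rot": [0,0,0]},{"hand": 1,"slide": [-2,0,50],"rot": [0,0,0]},{"hand": 1,"slide": [-2,0,50],"rot": [0,0,0]}]}}

```text
time_s: 14.95
tool_pos: [0.5621, -0.1818, 0.1111]
tool_rot: [0.0, 0.866, 0.5, 0.0]
contact_force: [-0.7, 0.9, 1.8]
width: 0.0002
gripper_force: 1.3
```

Request:
{"name": "send_rows", "arguments": {"commands": [{"hand": 1,"slide": [0,0,1],"rot": [0,0,0]},{"hand": 1,"slide": [0,0,2],"rot": [0,0,0]},{"hand": 1,"slide": [0,0,3],"rot": [0,0,0]},{"hand": 1,"slide": [0,0,4],"rot": [0,0,0]},{"hand": 1,"slide": [0,0,4],"rot": [0,0,0]}]}}

```text
time_s: 15.45
tool_pos: [0.562, -0.1818, 0.1066]
tool_rot: [0.0, 0.866, 0.5, 0.0]
contact_force: [-0.5, 0.8, 3.8]
width: 0.0003
gripper_force: 1.6
```

Request:
{"name": "send_rows", "arguments": {"commands": [{"hand": 1,"slide": [0,0,1],"rot": [0,0,0]},{"hand": 1,"slide": [0,0,2],"rot": [0,0,0]},{"hand": 1,"slide": [0,0,3],"rot": [0,0,0]},{"hand": 1,"slide": [0,0,4],"rot": [0,0,0]},{"hand": 1,"slide": [0,0,5],"rot": [0,0,0]},{"hand": 1,"slide": [0,0,5],"rot": [0,0,0]}]}}

```text
time_s: 16.05
tool_pos: [0.562, -0.1818, 0.1015]
tool_rot: [0.0, 0.866, 0.5, 0.0]
contact_force: [0.7, 0.2, 3.2]
width: 0.0007
gripper_force: 1.6
```

Request:
{"name": "send_rows", "arguments": {"commands": [{"hand": 1,"slide": [0,0,1],"rot": [0,0,0]},{"hand": 1,"slide": [0,0,2],"rot": [0,0,0]},{"hand": 1,"slide": [0,0,3],"rot": [0,0,0]},{"hand": 1,"slide": [0,0,4],"rot": [0,0,0]},{"hand": 1,"slide": [0,0,5],"rot": [0,0,0]},{"hand": 1,"slide": [0,0,5],"rot": [0,0,0]}]}}

```text
time_s: 16.65
tool_pos: [0.5621, -0.1819, 0.0971]
tool_rot: [0.0, 0.866, 0.5, 0.0]
contact_force: [-1.7, 1.0, 7.7]
width: 0.0007
gripper_force: 4.0
```

Request:
{"name": "send_rows", "arguments": {"commands": [{"hand": 1,"slide": [0,0,0.7],"rot": [0,0,0]},{"hand": 1,"slide": [0,0,1.4],"rot": [0,0,0]},{"hand": 1,"slide": [0,0,1.4],"rot": [0,0,0]},{"hand": 1,"slide": [0,0,1.4],"rot": [0,0,0]},{"hand": 1,"slide": [0,0,1.4],"rot": [0,0,0]}]}}

```text
time_s: 17.15
tool_pos: [0.5622, -0.1819, 0.0962]
tool_rot: [0.0, 0.866, 0.5, 0.0]
contact_force: [-2.5, 0.6, 10.4]
width: 0.0004
gripper_force: 5.2
```

Force is 10.4 N at z 0.096, which fits the plunger being home. Now I lift straight up.

Request:
{"name": "send_rows", "arguments": {"commands": [{"hand": 1,"slide": [0,0,-2],"rot": [0,0,0]},{"hand": 1,"slide": [0,0,-6],"rot": [0,0,0]},{"hand": 1,"slide": [0,0,-15],"rot": [0,0,0]},{"hand": 1,"slide": [0,0,-35],"rot": [0,0,0]},{"hand": 1,"slide": [0,0,-65],"rot": [0,0,0]},{"hand": 1,"slide": [0,0,-90],"rot": [0,0,0]},{"hand": 1,"slide": [0,0,-100],"rot": [0,0,0]},{"hand": 1,"slide": [0,0,-100],"rot": [0,0,0]},{"hand": 1,"slide": [0,0,-100],"rot": [0,0,0]}]}}

```text
time_s: 18.05
tool_pos: [0.5611, -0.1818, 0.1941]
tool_rot: [-0.001, 0.866, 0.5, -0.001]
contact_force: [0.9, 0.8, -1.3]
width: 0.0004
gripper_force: 0.0
```

```bash
python3 -c "
from h import *
from rig import cams
rep()
g=cams.grab_frame('side');print(proj(g,[.5627,-.1805,.112]),proj(g,[.5627,-.1805,.1]))
i=g['image'][180:340,290:480]
cv2.imwrite('pics/s4.png',cv2.resize(i,None,fx=3.5,fy=3.5,interpolation=cv2.INTER_CUBIC))"
```

```text
t 18.05 pos [ 0.5611 -0.1818  0.1941] yaw 60.03 tilt [-1.6e-03  3.0e-04 -1.0e+00] F [ 0.93  0.76 -1.29] Ft 1.02 rad 0.1907 ang -82.29 w 0.00044586679412245866 q [ 0.51  0.4  -0.39  1.77  0.17  1.01 -0.47]
plate (np.float64(136.62114128370595), np.float64(0.0889769024524337), np.int64(638))
(np.float64(399.6563288116588), np.float64(295.349489430355)) (np.float64(399.117652852078), np.float64(301.3531631535486))
```

View pics/s4.png

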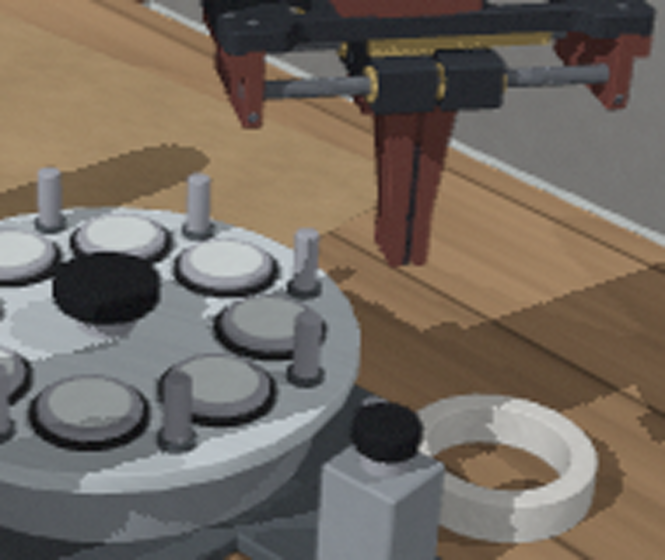

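The cap has dropped about 21 crop pixels to (387,417), which is 6 px in the full image and matches 12 mm. The plate and the tape roll have not moved.

```bash
python3 -c "
from rig import r
print(r.close_job())"
```

```text
the job is handed in; nothing more can be done
None
```

I turned the plate about 48° anticlockwise into the next station's detent, where it came up firm at about 7 N. I then pressed the lock plunger fully down (about 12 mm in the camera view), let go with the arm clear, and handed the job in; no verdict came back.

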